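# Hang the slide racks to drain

### The arm

A 6-joint arm with a two-finger parallel gripper is mounted at the origin on the work surface. World frame = base frame: x ahead of the robot, y to its left, z up, the work surface at z = 0. Lengths are in mm, angles in rad, forces in N, time in s.
With the tool pointing down it reaches from about 350 to 875 mm from the base axis. Payload 4.2 kg.
Tool frame: the origin (TCP) lies at the very end of the fingers, on their centre line; the grasp point (between the pads) lies 19 mm behind it; z points along the fingers, y is the line along which they close (so a half turn about z gives the same grasp; the last joint's range is limited). The gripper opens to 85 mm and grips with 20 to 120 N. Pads are 22 mm wide; open, the fingers measure 114 mm over their backs; the gripper's body (76 mm by 85 mm) begins 54 mm behind the grasp point. The pads swing forward as they close: fully open they stand 13 mm farther back than shut.
Start: joints at [1.573, 0.385, 0.008, 0, -1.194, -0.259], TCP at [158.71, 604.492, 231.312] pointing down, gripper open.
Joint ranges: [-3.14, 3.14], [-1.21, 2.06], [-1.07, 1.41], [-3.16, 2.05], [-2.99, -0.16], [-3.1, 3.1]. Speed limits (rad/s): [2.79, 2.79, 3.14, 3.14, 3.14, 3.14].

### API

Orientations are given as a unit quaternion [x, y, z, w].
In Python, from bench import read_state, get_image, get_calibration, job_done gives the robot as it stands.
- The arm moves only by the shell command python3 -m creep 'ROWS'. ROWS is a JSON object of lists of equal length, an entry for each row: "translation": the shift along the world's x, y, z in cm, a list of three; "delta_rot": the turn, a rotation vector about the world's x, y, z in degrees, a list of three; "hand": the finger opening in cm, from 0 to 8.54. A call has 1 to 8 rows; each row is the pose to reach, as a shift and turn from the pose commanded when the call began; what a row does not reach only later rows make up. A row lasts 1/8 s, in which the tool goes at most 62.5 mm and 10.7 degrees, less where a joint would pass 70% of its speed; a pose out of reach is approached as far as the arm can. A call with a gripper value outside its range is refused whole. The fingers move at their own pace and stop on an object; the grip force is fixed at half the most. Time passes only in rows, so rows that repeat a pose let the fingers close. It gives the time, the measured TCP pose, the force, the opening and the grip force at its end, in the units of the state.
- read_state(): the state, without advancing time (a new reading comes with each control period).
- get_image(name): name is "scene" or "top" or "wrist"; returns (picture, depth): 400x640x3 uint8, red, green, blue; 400x640 float32, mm along the optical axis (not along the pixel's ray), 0 where there is no reading.
- get_calibration(name): a dict with "intrinsics" (3x3 intrinsics, pixels), "xyz" and "attitude" of the camera in the world. Camera axes: x right, y down, z forward; pixel columns grow to the right and rows downward; lengths in mm; the calibration is good to about 2 mm. A picture is of the moment at which its call begins: read the wrist's pose just before it. get_calibration takes no time and is no camera call; for the wrist camera it gives the pose at the moment of the call.
- job_done(): hands the job in; it is judged then, once.
The state is a dict: "clock": time; "joints": joint angles; "joint_vel": joint speeds; "joint_efforts": joint torques, N m; "position": TCP position; "ee_rot": TCP orientation; "contact_force": force on the tool from outside, world axes, zero at the start; "wrist_torque": the same for the moment, N m; "gripper_width": finger opening in mm; "grasp_force": force on a finger pad.
Only numpy, scipy, OpenCV 4.12 (cv2) and the standard library are available. Lean on these libraries where they do the work, as an engineer would, in place of code of your own. Each camera call takes 0.05 s, during which the arm holds its last target. There are 200 camera calls.

### The job

Take the lid off the grey staining tank and park it on the sloped lid rest, lying on both rails with its grip up. Then hang every slide rack, the one in the tank and all those standing on the bench, by its handle on a draining hook, one rack to a hook, and finally put the lid back squarely on the tank so that it covers it. The slides are glass, so grip the racks lightly (with no more than 35 N), do not drop the lid, and leave the other things on the bench alone.

Things in the scene. Friction and masses are not known exactly. Their poses are not given: they have to be found in the camera images.
- rack_a: green slide rack, 160 g: basket 60 (x) x 86 (y) x 34 mm; uprights at y = +-37 mm carry a flat grip bar 10 mm thick (x), 82 long (y), z = 86 to 120 mm. Under it a window for the hook (z 40 to 83 mm, 60 wide, arched, its notch centres the hook). Origin: centre of the underside, z up. Pinch the upper 20 mm of the bar across x from above with at most 35 N. Starts in the tank.
- rack_a_eye (a point): notch in the middle of the underside of rack_a's grip bar (83 mm above its origin): this rests on the hook when the rack hangs
- rack_b: green slide rack, 160 g: basket 60 (x) x 86 (y) x 34 mm; uprights at y = +-37 mm carry a flat grip bar 10 mm thick (x), 82 long (y), z = 86 to 120 mm. Under it a window for the hook (z 40 to 83 mm, 60 wide, arched, its notch centres the hook). Origin: centre of the underside, z up. Pinch the upper 20 mm of the bar across x from above with at most 35 N. Starts on the bench.
- rack_b_eye (a point): notch in the middle of the underside of rack_b's grip bar (83 mm above its origin): this rests on the hook when the rack hangs
- rack_c: green slide rack, 160 g: basket 60 (x) x 86 (y) x 34 mm; uprights at y = +-37 mm carry a flat grip bar 10 mm thick (x), 82 long (y), z = 86 to 120 mm. Under it a window for the hook (z 40 to 83 mm, 60 wide, arched, its notch centres the hook). Origin: centre of the underside, z up. Pinch the upper 20 mm of the bar across x from above with at most 35 N. Starts on the bench.
- rack_c_eye (a point): notch in the middle of the underside of rack_c's grip bar (83 mm above its origin): this rests on the hook when the rack hangs
- rack_d: green slide rack, 160 g: basket 60 (x) x 86 (y) x 34 mm; uprights at y = +-37 mm carry a flat grip bar 10 mm thick (x), 82 long (y), z = 86 to 120 mm. Under it a window for the hook (z 40 to 83 mm, 60 wide, arched, its notch centres the hook). Origin: centre of the underside, z up. Pinch the upper 20 mm of the bar across x from above with at most 35 N. Starts on the bench.
- rack_d_eye (a point): notch in the middle of the underside of rack_d's grip bar (83 mm above its origin): this rests on the hook when the rack hangs
- stand_left: draining stand, fixed: blue base, two steel posts 110 mm apart (y) above the origin's x; from each post's top a steel hook bar (10 mm thick, top at 220 mm) points along the stand's -x, straight for 100 mm, then turned up 14 mm at its tip (112 mm from the post). Racks hang with the grip bar across the hook. Origin: on the bench midway between the posts; carries hook1 (+y) and hook2 (-y)
- stand_right: draining stand, fixed: blue base, two steel posts 110 mm apart (y) above the origin's x; from each post's top a steel hook bar (10 mm thick, top at 220 mm) points along the stand's -x, straight for 100 mm, then turned up 14 mm at its tip (112 mm from the post). Racks hang with the grip bar across the hook. Origin: on the bench midway between the posts; carries hook3 (+y) and hook4 (-y)
- hook1 (a point): middle of the straight part of this hook, on its top (220 mm up), 52 mm before the post; axes as the stand's: the tip is towards -x
- hook2 (a point): middle of the straight part of this hook, on its top (220 mm up), 52 mm before the post; axes as the stand's: the tip is towards -x
- hook3 (a point): middle of the straight part of this hook, on its top (220 mm up), 52 mm before the post; axes as the stand's: the tip is towards -x
- hook4 (a point): middle of the straight part of this hook, on its top (220 mm up), 52 mm before the post; axes as the stand's: the tip is towards -x
- tank: grey open-topped staining tank, fixed, 150 (x) x 120 (y) x 132 mm high, walls and floor 5 mm; origin: centre of the underside
- lid: loose blue flat lid of the tank, 170 (x) x 140 (y) x 6 mm, 250 g, with a white upright grip bar in the middle of its top: 60 mm long (x), 14 mm thick (y), 30 mm tall (z 6 to 36 mm). Origin: centre of the plate's underside. Closed, it lies flat and centred on the tank's rim at z = 132 mm
- rest: sloped lid rest, fixed: black base, two parallel steel rails (14 mm wide, y = +-45 mm, 180 mm long) that rise along the rest's +x at 0.35 rad (20 degrees), with orange stops 14 mm tall at their lower (-x) ends, 90 mm down the slope from the middle. Origin: centre of the base's underside
- rest_seat (a point): middle of the rest, in the plane of the rails' tops, 70 mm above the bench; axes those of the rest (not sloped). The lid on the rest has its origin here, its long side along the rails and its grip up
- amber_bottle: bystander, loose, to be left alone: small amber bottle, 52 mm wide, 85 mm tall; origin at the centre of its underside
- tip_box: bystander, loose, to be left alone: yellow pipette tip box 110 x 50 x 59 mm; origin at the centre of its underside
- waste_bucket: bystander, loose, to be left alone: orange waste bucket, 120 mm wide, 150 mm tall; origin at the centre of its underside
- wash_bottle: bystander, loose, to be left alone: white bottle with red cap, 66 mm wide, 160 mm tall; origin at the centre of its underside
- beaker: bystander, loose, to be left alone: clear beaker 70 mm wide, 80 mm tall; origin at the centre of its underside
- tube_block: bystander, loose, to be left alone: white block of capped tubes 70 x 110 x 52 mm; origin at the centre of its underside
Things that resemble listed ones, but are neither listed nor needed, are in the scene too. Leave any orange or pink look-alike of the rack_d alone.

How it is judged:
By the outcome, as a careful person would: the job done as asked, in the order asked, and still so for the second after the job is handed in, with the robot touching nothing.
Of rack_b, rack_c, rack_d only 1 to 3 are there at a start; the rules pass over those that are not, and their reading is None.
At some moment in a run one of rack_b, rack_c, rack_d may be knocked a few centimetres aside while the robot is not near it.
It also fails if it takes over 210 s, if anything falls off the work surface, if the arm or the gripper's body presses on something with over 40 N, if the wrist force passes 120 N, or if a joint passes its speed limit or range.

## Working session

There is one attempt and no reset: what is moved stays moved. The work goes in short steps, Python scripts to look and compute and a shell command to move; the robot and the scene stay as the last step left them, time stands still between calls to the robot, and variables do not carry over. Pictures are saved under pics/ and viewed, at most 14 in all, crops included, and the job is handed in when it is done.

```bash
ls; mkdir -p pics; python3 - <<'E'
from bench import *
import cv2,numpy as np
s=read_state();print({k:np.round(v,3).tolist() for k,v in s.items()})
for n in("scene","top"):
    im,d=get_image(n);cv2.imwrite(f"pics/{n}0.png",im[...,::-1]);np.save(f"pics/{n}0.npy",d);np.save(f"pics/{n}0c.npy",im)
    c=get_calibration(n);print(n,{k:np.round(v,4).tolist() for k,v in c.items()},(d==0).mean())
E
```

```text
pics
{'clock': 0.0, 'joints': [1.573, 0.386, 0.007, -0.001, -1.194, -0.259], 'joint_vel': [0.0, -0.002, -0.001, 0.0, 0.0, 0.0], 'joint_efforts': [0.0, -39.229, 18.84, 4.186, -0.005, -0.0], 'position': [158.568, 603.933, 230.193], 'ee_rot': [0.992, -0.128, -0.0, 0.001], 'contact_force': [-0.373, -0.415, -0.093], 'wrist_torque': [-0.017, -0.017, 0.02], 'grasp_force': 0.0, 'gripper_width': 85.297}
scene {'intrinsics': [[462.9111, 0.0, 326.7131], [0.0, 462.9111, 191.7842], [0.0, 0.0, 1.0]], 'xyz': [1505.2108, -129.3244, 977.1782], 'attitude': [0.686, 0.5888, -0.2768, -0.3258]} 0.004015625
top {'intrinsics': [[426.088, 0.0, 312.0136], [0.0, 426.088, 204.5358], [0.0, 0.0, 1.0]], 'xyz': [280.5016, 12.8474, 1684.5514], 'attitude': [0.7072, -0.7035, 0.0492, -0.0504]} 0.00390234375
```

View pics/scene0.png

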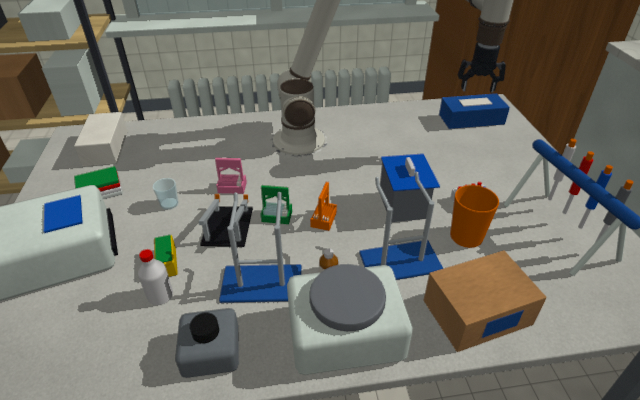

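View pics/top0.png

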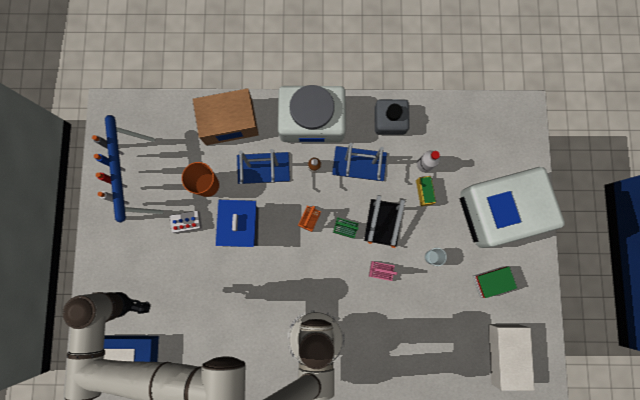

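The scene view shows the blue-lidded tank (405,175), one green rack (276,205), the rest (228,220), the stands at (260,280) and (400,258), and the orange and pink look-alikes. In the top view the lid is at (237,222), the rack at (345,227), the rest at (385,222) and the stand hooks at (265,165) and (360,160). There is also a yellow/green thing at (427,190) to check.

```bash
cat > h.py <<'E'
import numpy as np,cv2
from scipy.spatial.transform import Rotation as R
from bench import *
def cloud(n,im=None,d=None):
    c=get_calibration(n)
    if im is None: im,d=get_image(n)
    K=np.array(c["intrinsics"]);v,u=np.mgrid[:400,:640]
    p=np.dstack([(u-K[0,2])/K[0,0]*d,(v-K[1,2])/K[1,1]*d,d])
    P=p@R.from_quat(c["attitude"]).as_matrix().T+np.array(c["xyz"])
    return im,P,cv2.cvtColor(im,cv2.COLOR_RGB2HSV),d>0
def hue(H,a,b,s=110,v=40): return (H[...,0]>=a)&(H[...,0]<=b)&(H[...,1]>s)&(H[...,2]>v)
def blobs(m,P,zr,name,amin=8):
    m=m&(P[...,2]>zr[0])&(P[...,2]<zr[1])
    n,l,st,_=cv2.connectedComponentsWithStats(m.astype(np.uint8))
    for i in range(1,n):
        if st[i,4]<amin: continue
        q=P[l==i];r=cv2.minAreaRect(q[:,:2].astype(np.float32))
        print(name,"n",len(q),"med",np.round(np.median(q,0),1),"rect c",np.round(r[0],1),"sz",np.round(r[1],1),"ang",round(r[2],1),"px",st[i,:4])
E
python3 - <<'E'
from h import *
for n in("scene","top"):
    im,P,H,ok=cloud(n,np.load(f"pics/{n}0c.npy"),np.load(f"pics/{n}0.npy"))
    inb=ok&(P[...,0]>250)&(P[...,0]<950)&(abs(P[...,1])<620)
    print(n)
    blobs(inb&hue(H,45,85),P,(2,300),"green")
    blobs(inb&hue(H,45,85),P,(88,130),"greenbar")
    blobs(inb&hue(H,100,125),P,(120,150),"lid")
    blobs(inb&(H[...,1]<70)&(H[...,2]>120),P,(145,185),"grip")
    blobs(inb&hue(H,100,125),P,(2,60),"base",60)
    blobs(inb&(H[...,1]<90),P,(205,250),"hook")
    blobs(inb&(H[...,1]<60)&(H[...,2]>70)&(abs(P[...,1]+180)<110),P,(25,115),"rail",20)
    blobs(inb&hue(H,3,18,150),P,(20,200),"orange")
    cv2.imwrite(f"pics/c{n}.png",cv2.resize(im[...,::-1][(150,140)[n=='top']:(300,280)[n=='top'],(140,200)[n=='top']:(340,460)[n=='top']],None,fx=3,fy=3,interpolation=cv2.INTER_CUBIC))
E
```

```text
scene
green n 529 med [ 435.2 -121.5   76.1] rect c [ 430.4 -116.7] sz [86.1 61.1] ang 75.5 px [261 186  31  38]
green n 396 med [ 575.9 -430.6   59.2] rect c [ 574.7 -431.8] sz [98.1 41. ] ang 8.4 px [155 235  17  27]
greenbar n 224 med [ 429.4 -118.8  107.3] rect c [ 429.3 -115.7] sz [78.6 12. ] ang 74.0 px [261 186  28  11]
lid n 1377 med [444.4 281.4 138.1] rect c [432.6 291.6] sz [139.7 174. ] ang 89.2 px [381 154  59  37]
grip n 53 med [438.9 293.  167.9] rect c [432.9 292.5] sz [13.9 62.2] ang 90.0 px [406 157   9  15]
grip n 8 med [790.2  22.6 159.2] rect c [789.4  22.4] sz [16.4  2.6] ang 89.1 px [339 264   8   1]
grip n 8 med [819.2  82.8 158.9] rect c [821.2  83. ] sz [21.2  3.7] ang 38.9 px [367 269   8   6]
base n 1439 med [677.2 239.5  12.2] rect c [667.9 242.3] sz [122.3 148.2] ang 3.3 px [386 241  57  38]
base n 333 med [646.  135.1  12.7] rect c [647.4 134.7] sz [62.2 70.1] ang 82.7 px [360 248  22  19]
base n 2257 med [ 694.  -187.4   12.2] rect c [ 688.3 -175.3] sz [206.4 121.5] ang 83.0 px [220 265  81  37]
base n 219 med [939.1 375.   46.2] rect c [938.6 375.3] s
[... 3433 characters left out ...]
  78.2] rect c [ 871.9 -261.8] sz [ 53.7 124.7] ang 89.6 px [376  99  15  31]
rail n 66 med [773.1 -89.7  77.3] rect c [776.4 -91.6] sz [11.1 41.9] ang 16.9 px [335 131  11  11]
rail n 57 med [ 696.6 -181.8  103.5] rect c [ 697.4 -179.4] sz [89.4 10.4] ang 82.0 px [352 153  24   5]
rail n 188 med [ 465.1 -223.7   68.8] rect c [ 460.4 -223.4] sz [ 14.8 171.8] ang 79.7 px [368 195  14  46]
orange n 59 med [663.9   9.2  58.1] rect c [670.4  10.7] sz [43.1 38. ] ang 68.7 px [309 159  11  11]
orange n 677 med [607.3 458.9 101.8] rect c [596.8 437.2] sz [119.5 114.7] ang 52.5 px [182 162  37  35]
orange n 172 med [457.4  31.2  39. ] rect c [461.5  27. ] sz [57.5 84.8] ang 66.8 px [299 206  22  25]
```

View pics/ctop.png

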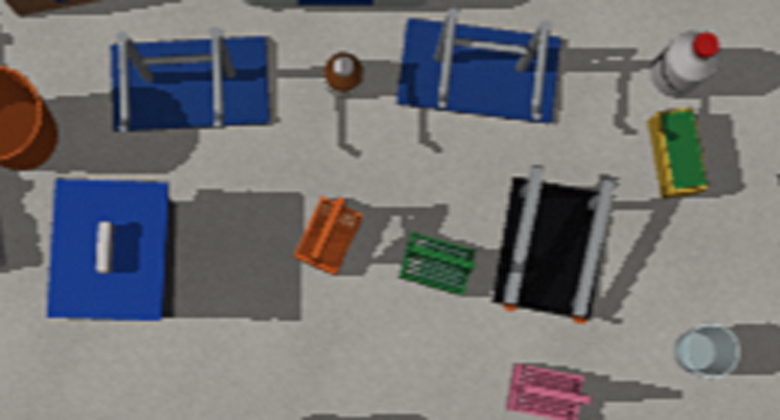

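View pics/cscene.png

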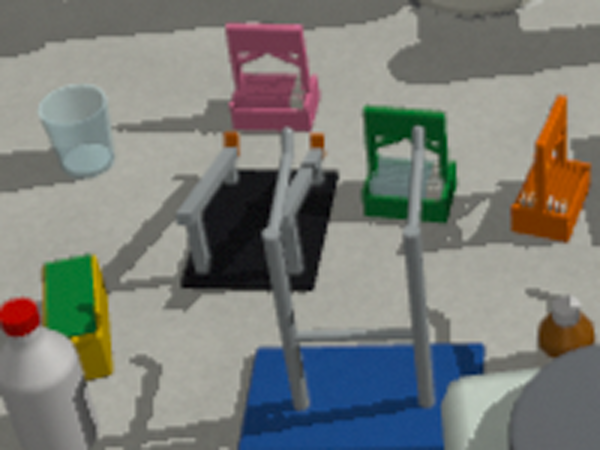

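The crops show one green rack at (437,262) and the yellow tip box with its green top at (680,150). So there is one bench rack, plus the one in the tank. Measured so far:

| Item | Position (mm) | Yaw |
|---|---|---|
| Lid | (432, 292.5) | −1.2° |
| Rack | (428, −114.7) | −16° |
| Rest | (452, −268) | −10.2° |
| Hook 1 | (623, 264.7) | 3.3° |
| Hook 2 | (629, 155) | 3.3° |

Moving over the lid now.

```bash
python3 -m creep '{"translation":[[3.4,-3.9,0],[6.8,-7.8,0],[10.2,-11.7,0],[13.7,-15.6,0],[17.1,-19.5,-0.5],[20.5,-23.4,-1],[24,-27.3,-1.5],[27.35,-31.2,-2]],"delta_rot":[[0,0,2],[0,0,4],[0,0,6],[0,0,8],[0,0,10],[0,0,12],[0,0,13.5],[0,0,13.5]],"hand":[8,7,6,5,5,5,5,5]}'
python3 -m creep '{"translation":[[0,0,0],[0,0,0]],"delta_rot":[[0,0,0],[0,0,0]],"hand":[5,5]}'
python3 - <<'E'
from h import *
s=read_state();print(s["position"],R.from_quat(s["ee_rot"]).as_matrix()[:,1],s["joints"])
im,P,H,ok=cloud("wrist");cv2.imwrite("pics/w1.png",im[...,::-1])
blobs(ok&hue(H,100,125),P,(120,150),"lid",200)
blobs(ok&(H[...,1]<70)&(H[...,2]>120),P,(150,185),"grip",50)
E
```

```text
clock: 1.1
position: [432.9, 291.0, 210.9]
ee_rot: [1.0, -0.01, -0.0, 0.0]
contact_force: [0.3, 0.0, 0.1]
gripper_width: 50.3
grasp_force: 0.0
clock: 1.35
position: [432.2, 292.3, 211.1]
ee_rot: [1.0, -0.011, -0.0, 0.0]
contact_force: [0.1, 0.4, 0.1]
gripper_width: 49.9
grasp_force: 0.0
[432.18295268 292.31667378 211.06893714] [-2.18560386e-02 -9.99761089e-01  2.80025943e-04] [ 9.05878680e-01  2.26268300e-01 -2.73966286e-01 -1.67423908e-04
 -1.07102177e+00  6.43140080e-01]
lid n 34102 med [456.9 293.6 138. ] rect c [431.1 294.9] sz [140.3 169. ] ang 88.7 px [209  93 208 215]
grip n 1829 med [436.4 295.3 167.7] rect c [431.8 295.4] sz [13.8 59.9] ang 88.7 px [301 176  22  91]
```

```bash
python3 -m creep '{"translation":[[-0.1,0.2,-2],[-0.1,0.2,-4.5],[-0.1,0.2,-6],[-0.1,0.2,-6.5],[-0.1,0.2,-6.5],[-0.1,0.2,-6.5],[-0.1,0.2,-6.5],[-0.1,0.2,-6.5]],"delta_rot":[[0,0,0],[0,0,0],[0,0,0],[0,0,0],[0,0,0],[0,0,0],[0,0,0],[0,0,0]],"hand":[5,5,5,5,3,1.8,1.5,1.5]}'
for i in 1; do python3 -m creep '{"translation":[[0,0,0],[0,0,0]],"delta_rot":[[0,0,0],[0,0,0]],"hand":[1.4,1.4]}'
python3 -m creep '{"translation":[[0,0,0],[0,0,0]],"delta_rot":[[0,0,0],[0,0,0]],"hand":[1.35,1.35]}'
python3 -m creep '{"translation":[[0,0,0],[0,0,0]],"delta_rot":[[0,0,0],[0,0,0]],"hand":[1.3,1.3]}'
python3 -m creep '{"translation":[[0,0,0],[0,0,0]],"delta_rot":[[0,0,0],[0,0,0]],"hand":[1.2,1.2]}'
python3 -m creep '{"translation":[[0,0,0],[0,0,0]],"delta_rot":[[0,0,0],[0,0,0]],"hand":[1.0,1.0]}'; done
```

```text
clock: 2.4
position: [431.4, 294.6, 146.7]
ee_rot: [1.0, -0.011, 0.0, -0.0]
contact_force: [0.3, 0.5, -0.1]
gripper_width: 15.2
grasp_force: 0.0
clock: 2.65
position: [431.4, 294.8, 146.7]
ee_rot: [1.0, -0.011, 0.0, -0.0]
contact_force: [-0.8, 0.5, 1.9]
gripper_width: 13.7
grasp_force: 2.0
clock: 2.9
position: [431.4, 294.8, 146.7]
ee_rot: [1.0, -0.011, 0.0, -0.0]
contact_force: [-0.9, 0.4, 3.5]
gripper_width: 13.8
grasp_force: 12.4
clock: 3.15
position: [431.4, 294.8, 146.8]
ee_rot: [1.0, -0.011, 0.0, -0.0]
contact_force: [-1.2, 0.9, 6.3]
gripper_width: 13.4
grasp_force: 24.0
clock: 3.4
position: [431.4, 294.8, 146.8]
ee_rot: [1.0, -0.011, 0.0, -0.0]
contact_force: [-1.5, 1.0, 5.4]
gripper_width: 13.1
grasp_force: 47.5
clock: 3.65
position: [431.5, 294.8, 146.9]
ee_rot: [1.0, -0.01, 0.0, -0.0]
contact_force: [-2.0, 0.8, 6.2]
gripper_width: 12.7
grasp_force: 59.3
```

```bash
python3 - <<'E'
from h import *
s=read_state();p=np.array(s["position"])
T=R.from_euler("ZY",[-10.2,-20.05],degrees=True);L=R.from_euler("z",-1.25,degrees=True)
D=T*L.inv();print("rotvec deg",D.as_rotvec(degrees=True))
for h in(60,2,0):
    o=np.array([452.3,-268,70])+T.apply([1,0,h]);t=o+T.apply([0,0,p[2]-132]);print(h,t,(t-p)/10)
E
python3 -m creep '{"translation":[[0,0,0.5],[0,0,1],[0,0,3],[0,0,6],[0,0,9],[0,0,11.5],[0,0,11.5]],"delta_rot":[[0,0,0],[0,0,0],[0,0,0],[0,0,0],[0,0,0],[0,0,0],[0,0,0]],"hand":[1,1,1,1,1,1,1]}'
```

```text
rotvec deg [ -2.00208419 -19.97012421  -8.85840665]
60 [ 427.95088222 -263.61890221  140.70561198] [ -0.35369918 -55.84193063  -0.61967052]
2 [ 447.52133914 -267.1401832    86.22077192] [  1.60334651 -56.19405873  -6.06815453]
0 [ 448.19618248 -267.26160668   84.34198433] [  1.67083084 -56.20620107  -6.25603329]
clock: 4.53
position: [431.7, 295.0, 262.8]
ee_rot: [1.0, -0.011, 0.001, -0.001]
contact_force: [-0.7, 0.5, -2.6]
gripper_width: 12.5
grasp_force: 58.6
```

```bash
python3 -m creep '{"translation":[[0,-2,0],[0,-6,0],[0,-11,0],[0,-16,0],[0,-21,0],[0,-26,0],[0,-31,0],[0,-36,0]],"delta_rot":[[0,0,0],[0,0,0],[0,0,0],[0,0,0],[0,0,-1],[0,0,-2],[0,0,-3],[0,0,-4]],"hand":[1,1,1,1,1,1,1,1]}'
python3 -m creep '{"translation":[[0,-5,0],[0,-10,0],[0,-14,0],[0,-17,0],[0,-19,0],[0,-19.9,0],[0,-19.9,0],[0,-19.9,0]],"delta_rot":[[0,0,-1],[0,0,-2],[0,0,-3],[0,0,-4],[0,0,-4.9],[0,0,-4.9],[0,0,-4.9],[0,0,-4.9]],"hand":[1,1,1,1,1,1,1,1]}'
python3 - <<'E'
from h import *
s=read_state();p=np.array(s["position"]);q=R.from_quat(s["ee_rot"])
T=R.from_euler("ZY",[-10.2,-20.05],degrees=True);L0=R.from_euler("z",-1.25,degrees=True)
tool0=R.from_quat([.99994,-.0109,0,0]);G=L0.inv()*tool0
W=T*G;D=W*q.inv();print(p,"yaw",(q*G.inv()).as_euler("ZYX",degrees=True),"D",D.as_rotvec(degrees=True))
for h in(60,2,0):
    t=np.array([452.3,-268,70])+T.apply([1,0,h+14.9]);print(h,(t-p)/10)
for n in("scene","top"):
    im,P,H,ok=cloud(n);blobs(ok&hue(H,45,85),P,(2,300),"green "+n,30);blobs(ok&hue(H,45,85),P,(88,130),"bar "+n,30)
    if n=="top":
        m=(P[...,0]>330)&(P[...,0]<530)&(P[...,1]>200)&(P[...,1]<390)
        blobs(m,P,(122,140),"rim",20)
        cv2.imwrite("pics/t2.png",cv2.resize(im[190:255,200:380][...,::-1],None,fx=4,fy=4))
E
```

```text
clock: 5.52
position: [429.3, -67.8, 259.8]
ee_rot: [0.999, -0.046, -0.002, 0.0]
contact_force: [1.2, -0.1, -1.5]
gripper_width: 12.7
grasp_force: 58.7
clock: 6.52
position: [430.9, -263.9, 261.0]
ee_rot: [0.996, -0.088, -0.0, -0.0]
contact_force: [0.0, 0.9, -2.0]
gripper_width: 13.0
grasp_force: 58.7
[ 430.89839916 -263.90730162  261.03919979] yaw [-10.07367152   0.03327087   0.01922901] D [ -3.55338557 -19.76642976  -0.12839141]
60 [ -0.29467351   0.02882587 -12.03357646]
2 [  1.66237218  -0.32330223 -17.48206046]
0 [  1.72985652  -0.33544457 -17.66993922]
green scene n 606 med [ 226.2 -671.9   63.2] rect c [ 267.4 -665.3] sz [184.1 124.5] ang 18.4 px [ 74 167  45  21]
green scene n 234 med [443.3 280.4 109.3] rect c [427.2 283.1] sz [142.2  75.2] ang 0.9 px [394 175  24  13]
green scene n 530 med [ 435.7 -122.    74.5] rect c [ 431.2 -117. ] sz [85.8 59.2] ang 75.2 px [261 186  31  38]
green scene n 391 med [ 575.2 -430.8   59.4] rect c [ 572.4 -432.1] sz [103.4  41.7] ang 8.1 px [155 235  17  27]
bar scene n 217 med [443.5 279.3 110.4] rect c [440.9 281.6] sz [17.1 71.9] ang 0.5 
[... 167 characters left out ...]
  58.7] rect c [ 587.8 -428.1] sz [70.4 41.4] ang 6.9 px [421 177  13  18]
green top n 118 med [443.1 283.  116.6] rect c [452.9 295.4] sz [95.9 34.3] ang 88.3 px [226 215  26  10]
green top n 68 med [418.2 280.4  19.8] rect c [417.5 293.5] sz [24.9 89.5] ang 7.6 px [230 224  22   8]
green top n 739 med [ 221.3 -677.5   61.9] rect c [ 222.  -677.7] sz [ 83.4 124.4] ang 17.0 px [478 267  38  31]
bar top n 61 med [439.8 287.9 122.8] rect c [440.6 288. ] sz [80.4 10.3] ang 87.2 px [227 219  24   4]
rim n 231 med [446.1 295.7 131. ] rect c [430.4 288.6] sz [151.3 122.3] ang 0.4 px [221 203  34  42]
rim n 33 med [439.3 291.8 125.5] rect c [440.3 295.2] sz [66.   8.8] ang 86.3 px [227 219  19   4]
```

View pics/t2.png

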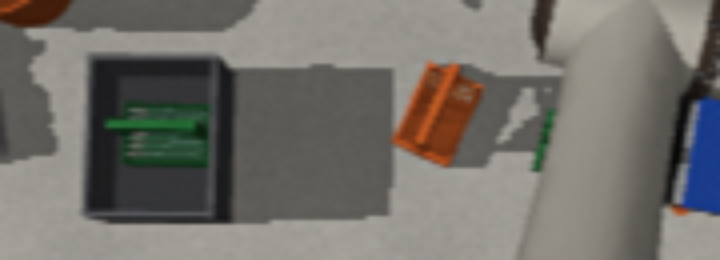

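The rack in the tank shows as a green bar at about (155,125) in the crop, standing free of the walls. The lid now needs tilting and lowering onto the rails.

```bash
python3 -m creep '{"translation":[[0,0,-2],[-0.1,0,-5],[-0.2,0,-8],[-0.3,0,-11],[-0.3,0,-12],[-0.3,0,-12]],"delta_rot":[[-0.9,-5,0],[-1.8,-10,0],[-2.7,-15,-0.1],[-3.55,-19.8,-0.1],[-3.55,-19.8,-0.1],[-3.55,-19.8,-0.1]],"hand":[1,1,1,1,1,1]}'
python3 -m creep '{"translation":[[0.6,-0.1,-1.7],[1.2,-0.2,-3.4],[1.6,-0.3,-4.6],[1.76,-0.32,-4.9],[1.76,-0.32,-4.9]],"delta_rot":[[0,0,0],[0,0,0],[0,0,0],[0,0,0],[0,0,0]],"hand":[1,1,1,1,1]}'
python3 - <<'E'
from h import *
s=read_state();p=np.array(s["position"]);q=R.from_quat(s["ee_rot"])
T=R.from_euler("ZY",[-10.2,-20.05],degrees=True);G=R.from_euler("z",-1.25,degrees=True).inv()*R.from_quat([.99994,-.0109,0,0])
L=q*G.inv();print("lid ang",L.as_euler("ZYX",degrees=True),"offset in seat frame",T.inv().apply(p-L.apply([0,0,14.9])-[452.3,-268,70]))
im,P,H,ok=cloud("scene");cv2.imwrite("pics/s3.png",cv2.resize(im[150:300,140:340][...,::-1],None,fx=3,fy=3))
E
```

```text
clock: 7.38
position: [429.3, -264.6, 141.8]
ee_rot: [0.981, -0.087, 0.174, 0.016]
contact_force: [0.1, 0.8, -1.7]
gripper_width: 12.6
grasp_force: 58.7
clock: 8.0
position: [446.4, -267.9, 92.7]
ee_rot: [0.981, -0.087, 0.174, 0.016]
contact_force: [0.0, -0.2, -0.9]
gripper_width: 12.7
grasp_force: 58.8
lid ang [-1.01920930e+01 -2.01511791e+01 -1.35330198e-02] offset in seat frame [ 2.38487032 -0.89469566  8.45171405]
```

View pics/s3.png

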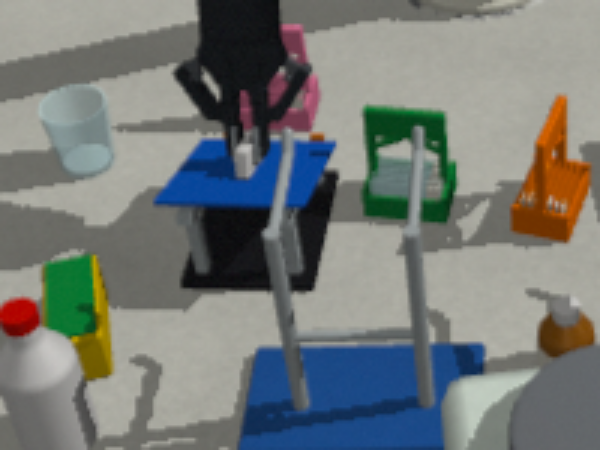

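The lid hovers parallel to the rails, about 8 mm above them and clear of the stops.

```bash
python3 -m creep '{"translation":[[0.1,0,-0.3],[0.2,0,-0.55],[0.2,0,-0.6],[0.2,0,-0.6]],"delta_rot":[[0,0,0],[0,0,0],[0,0,0],[0,0,0]],"hand":[1,1,1,1]}'
python3 -m creep '{"translation":[[0,0,-0.1],[0.05,0,-0.15],[0.05,0,-0.15]],"delta_rot":[[0,0,0],[0,0,0],[0,0,0]],"hand":[1,1,1]}'
python3 -m creep '{"translation":[[0,0,-0.1],[0.05,0,-0.15],[0.05,0,-0.15]],"delta_rot":[[0,0,0],[0,0,0],[0,0,0]],"hand":[1,1,1]}'
```

```text
clock: 8.55
position: [447.8, -267.7, 86.3]
ee_rot: [0.981, -0.088, 0.174, 0.016]
contact_force: [-0.2, 0.3, -1.8]
gripper_width: 12.9
grasp_force: 58.8
clock: 8.93
position: [447.9, -267.8, 85.8]
ee_rot: [0.981, -0.088, 0.174, 0.016]
contact_force: [-4.3, 1.7, 7.5]
gripper_width: 12.7
grasp_force: 60.5
clock: 9.3
position: [448.0, -267.8, 85.8]
ee_rot: [0.981, -0.088, 0.175, 0.016]
contact_force: [-13.1, 5.4, 22.1]
gripper_width: 13.1
grasp_force: 62.7
```

```bash
python3 -m creep '{"translation":[[-0.05,0,0.12],[-0.05,0,0.12],[-0.05,0,0.12],[-0.05,0,0.12],[-0.05,0,0.12],[-0.05,0,0.12]],"delta_rot":[[0,0,0],[0,0,0],[0,0,0],[0,0,0],[0,0,0],[0,0,0]],"hand":[1,1.2,1.4,1.8,3,3]}'
python3 -m creep '{"translation":[[0,0,0],[-0.7,0.1,1.9],[-2,0.4,5.6],[-4,0.7,11.3],[-4,0.7,14],[-4,0.7,16]],"delta_rot":[[0,0,0],[0,0,0],[0,0,0],[0.9,5,0],[1.8,10,0],[2.7,15,0]],"hand":[4,4,4,4,4,4]}'
python3 - <<'E'
from h import *
s=read_state();print(s["position"],R.from_quat(s["ee_rot"]).as_matrix()[:,1:].round(3).tolist(),s["joints"].__class__)
up=R.from_matrix(np.c_[[np.cos(a:=np.radians(-16)),np.sin(a),0],[np.sin(a),-np.cos(a),0],[0,0,-1]])
q=R.from_quat(s["ee_rot"]);print("to rack b yaw -16:",(up*q.inv()).as_rotvec(degrees=True))
im,P,H,ok=cloud("scene");blobs(ok&hue(H,100,125)&(P[...,0]<600),P,(35,130),"lid",100);blobs(ok&hue(H,45,85),P,(88,130),"bar",30)
m=hue(H,100,125)&(abs(P[...,0]-450)<100)&(abs(P[...,1]+268)<100);q=P[m];c=q.mean(0);n=np.linalg.svd(q-c,full_matrices=False)[2][2];print("normal",n,c)
cv2.imwrite("pics/s4.png",cv2.resize(im[150:300,140:340][...,::-1],None,fx=3,fy=3))
E
```

```text
clock: 10.05
position: [448.5, -267.7, 84.4]
ee_rot: [0.981, -0.088, 0.174, 0.016]
contact_force: [0.2, 0.1, 0.0]
gripper_width: 30.4
grasp_force: 0.0
clock: 10.8
position: [408.3, -260.8, 246.9]
ee_rot: [0.995, -0.089, 0.043, 0.004]
contact_force: [0.4, -0.1, -1.5]
gripper_width: 40.1
grasp_force: 0.0
[ 408.32885382 -260.787835    246.8686985 ] [[-0.177, 0.084], [-0.984, -0.016], [0.0, -0.996]] <class 'numpy.ndarray'>
to rack b yaw -16: [ 1.13772256  4.7905037  -5.775873  ]
lid n 1280 med [2.000e-01 6.981e+02 7.580e+01] rect c [-46.5 715.8] sz [245.5 134.7] ang 88.6 px [441  94  68  28]
lid n 624 med [ 479.5 -298.6   90. ] rect c [ 454.9 -288.7] sz [104.1 157.2] ang 81.7 px [192 199  42  22]
lid n 239 med [ 459.  -216.6   76.6] rect c [ 464.  -211.9] sz [ 39.9 158.5] ang 87.7 px [235 199  17  23]
bar n 220 med [443.4 278.7 110.2] rect c [442.1 281.8] sz [69.4 14.2] ang 87.4 px [394 175  23  13]
bar n 222 med [ 430.2 -119.7  107.9] rect c [ 429.  -115.9] sz [78.7 11.5] ang 73.9 px [261 186  28  11]
normal [ 0.39358784 -0.07252027 -0.91642208] [ 466.00926448 -272.53343125   80.43149957]
```

View pics/s4.png

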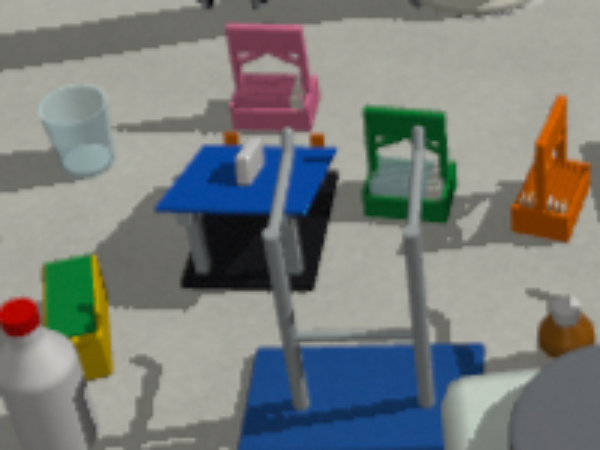

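The lid lies on both rails with its grip up. Next I swing over the bench rack, turning the tool −95.8° about z so that joint 6 stays in range.

```bash
python3 -m creep '{"translation":[[0,0,0],[0,0,0]],"delta_rot":[[0.87,4.83,0],[0.87,4.83,0]],"hand":[4,4]}'
python3 -m creep '{"translation":[[0.2,1.5,0],[0.4,3.5,0],[0.7,5.5,0],[1,7.5,0],[1.3,9.5,0],[1.6,11.5,0],[1.8,13.5,0],[2,14.6,0]],"delta_rot":[[0,0,-10],[0,0,-20],[0,0,-30],[0,0,-40],[0,0,-50],[0,0,-60],[0,0,-70],[0,0,-80]],"hand":[4,4,4,4,4,4,4,4]}'
python3 -m creep '{"translation":[[0,0,-1],[0,0,-3],[0,0,-4],[0,0,-4]],"delta_rot":[[0,0,-10],[0,0,-15.8],[0,0,-15.8],[0,0,-15.8]],"hand":[4,4,4,4]}'
python3 - <<'E'
from h import *
s=read_state();M=R.from_quat(s["ee_rot"]).as_matrix();print(s["position"],M[:,1:].round(3).tolist(),s["joints"])
im,P,H,ok=cloud("wrist");cv2.imwrite("pics/w5.png",im[...,::-1])
blobs(ok&hue(H,45,85),P,(100,130),"bar",100);blobs(ok&hue(H,45,85),P,(5,130),"rack",100)
E
```

```text
clock: 11.1
position: [409.0, -260.7, 243.5]
ee_rot: [0.996, -0.089, -0.0, -0.0]
contact_force: [0.6, 0.4, -1.4]
gripper_width: 40.1
grasp_force: 0.0
clock: 12.1
position: [427.5, -113.9, 243.9]
ee_rot: [-0.704, 0.71, 0.0, 0.001]
contact_force: [-0.6, 0.4, -0.4]
gripper_width: 39.8
grasp_force: 0.0
clock: 12.6
position: [427.6, -114.8, 203.8]
ee_rot: [-0.602, 0.798, 0.001, -0.0]
contact_force: [-0.2, -0.1, -0.2]
gripper_width: 40.1
grasp_force: 0.0
[ 427.55682298 -114.84068075  203.80876108] [[-0.962, -0.001], [0.275, 0.0], [0.001, -1.0]] [ 1.06457268e-01  9.61399745e-02 -4.56134819e-01 -7.05062700e-04
 -1.01961452e+00 -3.84271418e-01]
bar n 1211 med [ 424.4 -119.   119.8] rect c [ 425.5 -114.7] sz [81.6  9.2] ang 74.0 px [313 149  13 103]
rack n 3280 med [ 424.8 -119.5   33.6] rect c [ 425.9 -114.4] sz [86.4 59.4] ang 74.0 px [289 135  59 117]
```

```bash
python3 -m creep '{"translation":[[-0.15,0,-3],[-0.15,0,-6],[-0.15,0,-8.5],[-0.15,0,-10],[-0.15,0,-10.5],[-0.15,0,-10.5],[-0.15,0,-10.5],[-0.15,0,-10.5]],"delta_rot":[[0,0,0],[0,0,0],[0,0,0],[0,0,0],[0,0,0],[0,0,0],[0,0,0],[0,0,0]],"hand":[4,4,4,4,4,2.5,1.3,1.1]}'
python3 -m creep '{"translation":[[0,0,0],[0,0,0],[0,0,0]],"delta_rot":[[0,0,0],[0,0,0],[0,0,0]],"hand":[1.0,0.95,0.95]}'
python3 -m creep '{"translation":[[0,0,0],[0,0,0],[0,0,0]],"delta_rot":[[0,0,0],[0,0,0],[0,0,0]],"hand":[0.91,0.91,0.91]}'
```

```text
clock: 13.65
position: [427.0, -114.7, 100.1]
ee_rot: [-0.602, 0.799, -0.0, 0.001]
contact_force: [-1.1, 0.6, -0.1]
gripper_width: 10.9
grasp_force: 0.3
clock: 14.02
position: [426.9, -114.7, 99.8]
ee_rot: [-0.602, 0.799, 0.0, 0.0]
contact_force: [-2.3, 1.8, 4.8]
gripper_width: 9.7
grasp_force: 12.2
clock: 14.4
position: [426.8, -114.7, 99.8]
ee_rot: [-0.602, 0.799, 0.0, 0.0]
contact_force: [-2.0, 1.7, 5.2]
gripper_width: 9.5
grasp_force: 21.0
```

```bash
python3 -m creep '{"translation":[[0,0,0.5],[0,0,2],[0,0,5],[0,0,9],[0,0,12.5],[0,0,15],[0,0,16],[0,0,16]],"delta_rot":[[0,0,0],[0,0,0],[0,0,0],[0,0,2],[0,0,4],[0,0,6],[0,0,8],[0,0,9.05]],"hand":[0.9,0.9,0.9,0.9,0.9,0.9,0.9,0.9]}'
python3 -m creep '{"translation":[[2,0.4,0],[4.5,0.9,0],[7,1.3,0],[8.5,1.6,0],[8.8,1.7,0],[8.8,1.7,0]],"delta_rot":[[0,0,0],[0,0,0],[0,0,0],[0,0,0],[0,0,0],[0,0,0]],"hand":[0.9,0.9,0.9,0.9,0.9,0.9]}'
python3 - <<'E'
from h import *
s=read_state();p=s["position"];print(p,(np.array([653.2,-114.8,260])-p)/10,s["grasp_force"],R.from_quat(s["ee_rot"]).as_matrix()[:,1])
im,P,H,ok=cloud("scene")
blobs(ok&hue(H,45,85),P,(150,300),"rack",60);blobs(ok&hue(H,45,85),P,(247,300),"bar",60)
blobs(ok&(H[...,1]<90)&(P[...,0]>560)&(P[...,0]<800)&(abs(P[...,1]+115)<40),P,(205,250),"hook",30)
cv2.imwrite("pics/s6.png",cv2.resize(im[120:300,180:380][...,::-1],None,fx=3,fy=3))
E
```

```text
clock: 15.4
position: [426.7, -114.6, 259.2]
ee_rot: [-0.663, 0.748, 0.0, 0.0]
contact_force: [0.2, 0.6, -1.8]
gripper_width: 9.6
grasp_force: 22.8
clock: 16.15
position: [514.4, -97.7, 259.0]
ee_rot: [-0.663, 0.749, 0.001, -0.0]
contact_force: [-0.8, 0.3, -1.7]
gripper_width: 9.6
grasp_force: 22.8
[514.38976413 -97.65409287 258.98806119] [13.88102359 -1.71459071  0.10119388] 22.77820587158203 [-0.99262688  0.12120146  0.00144456]
rack n 640 med [522.8 -94.7 232.9] rect c [519.5 -99.8] sz [84.  60.9] ang 84.1 px [264 159  33  43]
bar n 254 med [519.4 -89.  264.6] rect c [520.5 -99.5] sz [79.  12.9] ang 82.9 px [264 159  31  13]
hook n 180 med [ 659.5 -115.5  219.8] rect c [ 651.  -116.2] sz [ 12.5 121.4] ang 83.8 px [274 192   7  42]
```

View pics/s6.png

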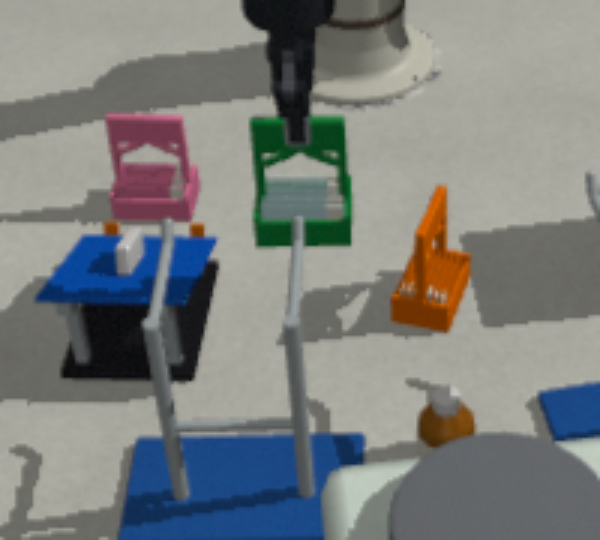

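The rack is held upright with its window facing hook3's tip, at (297,225) in the crop. Sliding it on now.

```bash
python3 -m creep '{"translation":[[2,-0.25,0],[4,-0.5,0],[6,-0.75,0],[8,-1,0],[10,-1.25,0],[12,-1.5,0],[13.4,-1.65,0],[13.4,-1.65,0]],"delta_rot":[[0,0,0],[0,0,0],[0,0,0],[0,0,0],[0,0,0],[0,0,0],[0,0,0],[0,0,0]],"hand":[0.9,0.9,0.9,0.9,0.9,0.9,0.9,0.9]}'
python3 -m creep '{"translation":[[0,0,-0.7],[0,0,-1.3],[0,0,-1.7],[0,0,-1.9],[0,0,-1.9]],"delta_rot":[[0,0,0],[0,0,0],[0,0,0],[0,0,0],[0,0,0]],"hand":[0.9,0.9,0.9,0.9,0.9]}'
python3 - <<'E'
from h import *
im,P,H,ok=cloud("scene")
blobs(ok&hue(H,45,85),P,(120,300),"rack",60);blobs(ok&hue(H,45,85),P,(225,300),"bar",60)
E
```

```text
clock: 17.2
position: [648.7, -114.4, 259.2]
ee_rot: [-0.663, 0.749, 0.0, -0.0]
contact_force: [0.6, -0.2, -1.9]
gripper_width: 9.3
grasp_force: 22.8
clock: 17.82
position: [648.7, -114.2, 240.4]
ee_rot: [-0.663, 0.749, 0.0, 0.0]
contact_force: [-0.1, -0.7, -0.7]
gripper_width: 9.9
grasp_force: 22.8
rack n 62 med [442.5 278.3 124.2] rect c [441.7 278.1] sz [13.2 57.8] ang 3.5 px [395 175  20   5]
rack n 702 med [ 656.7 -109.9  216.7] rect c [ 666.2 -114.5] sz [76.6 92.6] ang 4.9 px [260 198  37  45]
bar n 301 med [ 653.3 -106.4  245.4] rect c [ 652.3 -115.7] sz [79.  9.] ang 82.6 px [260 198  34  13]
```

```bash
python3 -m creep '{"translation":[[0,0,-0.15],[0,0,-0.25],[0,0,-0.25]],"delta_rot":[[0,0,0],[0,0,0],[0,0,0]],"hand":[0.9,0.9,0.9]}'
python3 -m creep '{"translation":[[0,0,-0.1],[0,0,-0.1]],"delta_rot":[[0,0,0],[0,0,0]],"hand":[0.9,0.9]}'
python3 -m creep '{"translation":[[0,0,-0.1],[0,0,-0.1]],"delta_rot":[[0,0,0],[0,0,0]],"hand":[0.9,0.9]}'
```

```text
clock: 18.25
position: [648.8, -114.2, 237.9]
ee_rot: [-0.663, 0.749, 0.0, 0.0]
contact_force: [0.3, -0.4, -1.1]
gripper_width: 9.8
grasp_force: 22.8
clock: 18.5
position: [649.0, -114.1, 237.4]
ee_rot: [-0.663, 0.749, -0.0, 0.0]
contact_force: [-0.4, 0.5, -1.1]
gripper_width: 9.2
grasp_force: 23.1
clock: 18.75
position: [649.2, -114.1, 236.9]
ee_rot: [-0.663, 0.749, -0.0, 0.001]
contact_force: [-0.3, 2.7, 3.3]
gripper_width: 9.7
grasp_force: 23.5
```

```bash
python3 -m creep '{"translation":[[0,0,0],[0,0,0],[0,0,0],[0,0,0],[0,0,0],[0,0,1.5],[0,0,4],[0,0,8]],"delta_rot":[[0,0,0],[0,0,0],[0,0,0],[0,0,0],[0,0,0],[0,0,0],[0,0,0],[0,0,0]],"hand":[0.95,1.0,1.1,1.6,2.4,2.4,2.6,4]}'
python3 - <<'E'
from h import *
s=read_state();print(s["position"])
im,P,H,ok=cloud("scene")
blobs(ok&hue(H,45,85)&(P[...,0]>350)&(P[...,0]<800),P,(60,300),"rack",60);blobs(ok&hue(H,45,85),P,(225,300),"bar",60)
cv2.imwrite("pics/s7.png",cv2.resize(im[120:300,180:440][...,::-1],None,fx=3,fy=3))
E
```

```text
clock: 19.75
position: [648.4, -114.2, 316.7]
ee_rot: [-0.663, 0.749, 0.001, -0.001]
contact_force: [0.6, 0.4, 0.1]
gripper_width: 39.7
grasp_force: 0.0
[ 648.36863917 -114.24894886  316.73330677]
rack n 231 med [443.3 279.2 110. ] rect c [449.  270.9] sz [48.8 93.1] ang 36.0 px [394 175  24  13]
rack n 817 med [ 655.6 -110.2  219.7] rect c [ 651.3 -112.7] sz [85.4 64.3] ang 83.6 px [260 199  38  46]
bar n 380 med [ 653.1 -113.9  243.3] rect c [ 652.  -115.1] sz [80.5 12.9] ang 80.8 px [260 199  35  13]
```

View pics/s7.png

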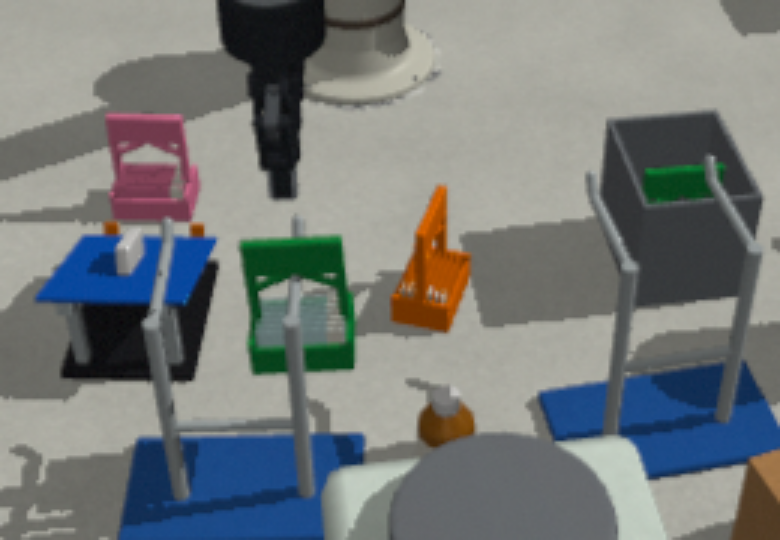

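The rack hangs on hook3 with the bar above the hook. The tank at (690,200) holds the second rack with its bar free, so I go over it next.

```bash
python3 -m creep '{"translation":[[-2,4,0],[-5,9,0],[-8,14,0],[-11,19.5,0],[-14,25,0],[-17,30.5,0],[-19.5,36,0],[-21,40,0]],"delta_rot":[[0,0,0],[0,0,0],[0,0,1],[0,0,2],[0,0,3],[0,0,4],[0,0,4],[0,0,4]],"hand":[4,4,4,4,4,4,4,4]}'
python3 -m creep '{"translation":[[0,0.2,-5],[0,0.2,-9],[0,0.2,-10],[0,0.2,-10],[0,0.2,-10]],"delta_rot":[[0,0,0],[0,0,0],[0,0,0],[0,0,0],[0,0,0]],"hand":[4,4,4,4,4]}'
python3 - <<'E'
from h import *
s=read_state();M=R.from_quat(s["ee_rot"]).as_matrix();print(s["position"],np.degrees(np.arctan2(M[1,1],M[0,1])),s["joints"])
im,P,H,ok=cloud("wrist");cv2.imwrite("pics/w8.png",im[...,::-1])
blobs(ok&hue(H,45,85),P,(105,140),"bar",100);blobs(ok&hue(H,45,85),P,(5,140),"rack",100)
blobs(ok&(H[...,1]<110)&(abs(P[...,0]-430)<110)&(abs(P[...,1]-290)<100),P,(126,138),"rim",50)
for n in("top","scene"):
    im,P,H,ok=cloud(n);m=ok&hue(H,45,85)&(P[...,0]<800);blobs(m,P,(225,300),n,60)
E
```

```text
clock: 20.8
position: [437.7, 287.9, 317.7]
ee_rot: [-0.689, 0.724, 0.0, 0.002]
contact_force: [1.7, 0.1, -0.4]
gripper_width: 40.1
grasp_force: 0.0
clock: 21.42
position: [439.9, 288.5, 218.2]
ee_rot: [-0.689, 0.725, 0.0, 0.002]
contact_force: [0.6, -0.1, 0.0]
gripper_width: 40.3
grasp_force: 0.0
[439.90897168 288.5452167  218.21653392] 177.0353788765933 [ 8.89308551e-01  2.24961171e-01 -2.56690172e-01  3.05800874e-04
 -1.08454754e+00 -9.41188031e-01]
bar n 1181 med [440.  285.5 124.7] rect c [440.2 290.2] sz [81.8 10. ] ang 88.6 px [309 149  15 100]
rack n 3605 med [439.8 285.7  33.9] rect c [441.4 296.5] sz [98.7 61.4] ang 88.5 px [287 135  58 114]
rim n 3983 med [407.  252.6 131.8] rect c [429.6 290.3] sz [120.6 150.8] ang 89.7 px [225 122 206 148]
rim n 674 med [443.5 346.  131.4] rect c [443.9 347.5] sz [ 6.5 66.2] ang 89.4 px [277 263  78  12]
top n 87 med [ 648.8 -115.   253.4] rect c [ 650.1 -113.6] sz [78.3 12.1] ang 84.6 px [338 155  24   7]
scene n 385 med [ 653.3 -114.3  243.7] rect c [ 650.  -114.9] sz [80.8 15. ] ang 82.2 px [260 199  35  13]
```

View pics/w8.png

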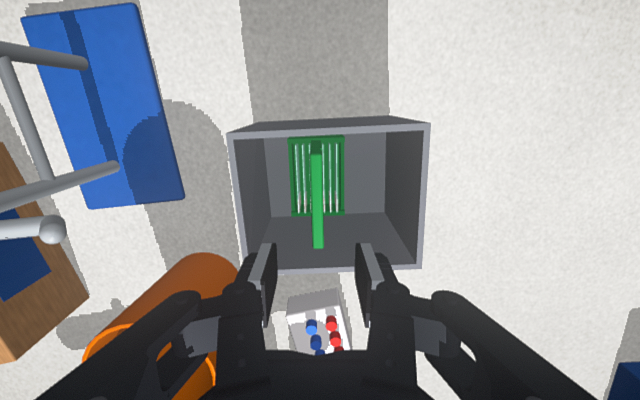

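The wrist view shows the rack at (315,175) with its bar midway between the pads and well clear of the tank walls.

```bash
python3 -m creep '{"translation":[[0,0.15,-3],[0,0.15,-6],[0,0.15,-8.5],[0,0.15,-10.5],[0,0.15,-11.2],[0,0.15,-11.2],[0,0.15,-11.2],[0,0.15,-11.2]],"delta_rot":[[0,0,1],[0,0,1.6],[0,0,1.6],[0,0,1.6],[0,0,1.6],[0,0,1.6],[0,0,1.6],[0,0,1.6]],"hand":[4,4,4,4,4,2.5,1.3,1.1]}'
python3 -m creep '{"translation":[[0,0,0],[0,0,0],[0,0,0]],"delta_rot":[[0,0,0],[0,0,0],[0,0,0]],"hand":[1.0,0.95,0.95]}'
python3 -m creep '{"translation":[[0,0,0],[0,0,0],[0,0,0]],"delta_rot":[[0,0,0],[0,0,0],[0,0,0]],"hand":[0.9,0.9,0.9]}'
```

```text
clock: 22.58
position: [439.2, 289.7, 104.9]
ee_rot: [-0.699, 0.715, 0.0, 0.001]
contact_force: [0.7, 0.4, 0.7]
gripper_width: 11.2
grasp_force: 0.0
clock: 22.95
position: [439.4, 289.7, 104.7]
ee_rot: [-0.699, 0.715, 0.0, 0.001]
contact_force: [1.9, -1.3, 3.9]
gripper_width: 9.8
grasp_force: 11.9
clock: 23.32
position: [439.4, 289.7, 104.7]
ee_rot: [-0.699, 0.715, 0.0, 0.001]
contact_force: [1.1, -0.8, 5.7]
gripper_width: 9.5
grasp_force: 23.3
```

```bash
python3 -m creep '{"translation":[[0,0,0.5],[0,0,2],[0,0,5],[0,0,9],[0,0,13],[0,0,15],[0,0,15.6],[0,0,15.6]],"delta_rot":[[0,0,0],[0,0,0],[0,0,0],[0,0,0],[0,0,0],[0,0,1],[0,0,3],[0,0,4.7]],"hand":[0.9,0.9,0.9,0.9,0.9,0.9,0.9,0.9]}'
python3 -m creep '{"translation":[[1.5,-1.1,0],[3,-2.2,0],[4.4,-3.3,0],[4.4,-3.3,0],[4.4,-3.3,0]],"delta_rot":[[0,0,0],[0,0,0],[0,0,0],[0,0,0],[0,0,0]],"hand":[0.9,0.9,0.9,0.9,0.9]}'
python3 - <<'E'
from h import *
s=read_state();p=s["position"];print(p,(np.array([620,264.6,260])-p)/10,s["grasp_force"],R.from_quat(s["ee_rot"]).as_matrix()[:,1])
im,P,H,ok=cloud("scene")
m=ok&(P[...,1]>200)
blobs(m&hue(H,45,85),P,(150,300),"rack",60);blobs(m&hue(H,45,85),P,(247,300),"bar",60)
blobs(m&(H[...,1]<90)&(P[...,0]>560)&(P[...,0]<800)&(abs(P[...,1]-265)<40),P,(205,250),"hook",30)
E
```

```text
clock: 24.32
position: [438.3, 289.0, 259.7]
ee_rot: [0.728, -0.686, -0.0, 0.0]
contact_force: [-0.1, -0.8, -2.1]
gripper_width: 9.8
grasp_force: 22.8
clock: 24.95
position: [483.0, 255.9, 259.7]
ee_rot: [0.727, -0.687, -0.0, 0.0]
contact_force: [-0.0, 0.2, -1.1]
gripper_width: 9.6
grasp_force: 22.8
[482.98013904 255.93411832 259.70970039] [13.7019861   0.86658817  0.02902996] 22.820865511894226 [-9.98354639e-01 -5.73378599e-02  6.20388479e-04]
rack n 651 med [488.9 239.2 218. ] rect c [510.3 238.9] sz [90.7 92.5] ang 70.8 px [385 140  37  44]
bar n 230 med [487.3 246.2 264.6] rect c [486.6 254.8] sz [82.3 16.6] ang 86.5 px [392 140  30  15]
hook n 167 med [628.8 263.2 219.3] rect c [622.5 263.9] sz [120.4  13. ] ang 4.4 px [414 172  20  37]
```

```bash
python3 -m creep '{"translation":[[2,0.15,0],[4,0.3,0],[6,0.4,0],[8,0.5,0],[10,0.65,0],[12,0.75,0],[13.7,0.85,0],[13.7,0.85,0]],"delta_rot":[[0,0,0],[0,0,0],[0,0,0],[0,0,0],[0,0,0],[0,0,0],[0,0,0],[0,0,0]],"hand":[0.9,0.9,0.9,0.9,0.9,0.9,0.9,0.9]}'
python3 -m creep '{"translation":[[0,0,-0.7],[0,0,-1.3],[0,0,-1.8],[0,0,-2.1],[0,0,-2.15],[0,0,-2.15]],"delta_rot":[[0,0,0],[0,0,0],[0,0,0],[0,0,0],[0,0,0],[0,0,0]],"hand":[0.9,0.9,0.9,0.9,0.9,0.9]}'
python3 -m creep '{"translation":[[0,0,-0.1],[0,0,-0.1]],"delta_rot":[[0,0,0],[0,0,0]],"hand":[0.9,0.9]}'
python3 -m creep '{"translation":[[0,0,-0.1],[0,0,-0.1]],"delta_rot":[[0,0,0],[0,0,0]],"hand":[0.9,0.9]}'
```

```text
clock: 26.0
position: [620.1, 265.1, 259.2]
ee_rot: [0.727, -0.686, -0.0, 0.0]
contact_force: [-0.4, -0.8, -2.0]
gripper_width: 9.1
grasp_force: 22.9
clock: 26.75
position: [619.9, 264.8, 238.7]
ee_rot: [0.727, -0.686, -0.0, -0.0]
contact_force: [-0.6, -0.4, -1.2]
gripper_width: 9.4
grasp_force: 22.8
clock: 27.0
position: [619.9, 264.9, 237.7]
ee_rot: [0.727, -0.686, -0.0, -0.0]
contact_force: [0.4, 0.5, -0.7]
gripper_width: 9.7
grasp_force: 22.9
clock: 27.25
position: [620.1, 265.1, 237.2]
ee_rot: [0.727, -0.686, -0.0, -0.001]
contact_force: [0.1, 0.6, 0.9]
gripper_width: 9.2
grasp_force: 23.2
```

```bash
python3 -m creep '{"translation":[[0,0,-0.05],[0,0,-0.05],[0,0,-0.05],[0,0,-0.05],[0,0,-0.05],[0,0,1.5],[0,0,4],[0,0,8]],"delta_rot":[[0,0,0],[0,0,0],[0,0,0],[0,0,0],[0,0,0],[0,0,0],[0,0,0],[0,0,0]],"hand":[0.9,0.97,1.1,1.6,2.4,2.4,2.6,4]}'
python3 - <<'E'
from h import *
s=read_state();print(s["position"],s["joints"],R.from_quat(s["ee_rot"]).as_matrix()[:,1])
im,P,H,ok=cloud("scene")
blobs(ok&hue(H,45,85)&(P[...,0]>350)&(P[...,0]<800),P,(60,300),"rack",60);blobs(ok&hue(H,45,85),P,(225,300),"bar",60)
m=hue(H,100,125)&(abs(P[...,0]-450)<100)&(abs(P[...,1]+268)<110)
q=P[m];print("lid on rest",cv2.minAreaRect(q[:,:2].astype(np.float32)))
blobs(ok&(H[...,1]<60)&(H[...,2]>120)&(abs(P[...,0]-440)<60)&(abs(P[...,1]+265)<40),P,(85,140),"grip",10)
im2,P,H,ok=cloud("top");q=P[hue(H,100,125)&(abs(P[...,0]-450)<110)&(abs(P[...,1]+268)<110)&(P[...,2]>30)];print("top",cv2.minAreaRect(q[:,:2].astype(np.float32)))
blobs(ok&(H[...,1]<60)&(H[...,2]>120)&(abs(P[...,0]-440)<60)&(abs(P[...,1]+265)<40),P,(85,140),"grip",10)
cv2.imwrite("pics/s9.png",cv2.resize(im[120:300,180:440][...,::-1],None,fx=3,fy=3))
E
```

```text
clock: 28.25
position: [619.5, 264.5, 317.2]
ee_rot: [0.727, -0.686, -0.0, 0.001]
contact_force: [0.6, -0.1, 0.2]
gripper_width: 39.9
grasp_force: 0.0
[619.47096187 264.52567235 317.15585239] [ 6.42865114e-01  4.33327798e-01  2.94546504e-01 -5.22521283e-04
 -1.43381851e+00 -5.84629830e-01] [-0.99830741 -0.05813008  0.00178956]
rack n 797 med [624.9 248.9 214.8] rect c [578.6 285.9] sz [ 85.4 195.9] ang 53.0 px [401 177  40  46]
rack n 799 med [ 655.5 -110.2  219.2] rect c [ 667.1 -108.9] sz [61.9 96.5] ang 11.2 px [261 199  37  46]
rack n 65 med [647.9 301.3 154.1] rect c [644.8 302.9] sz [12.6 26.7] ang 48.1 px [432 205   8  15]
bar n 333 med [624.1 263.1 243.5] rect c [620.9 264.4] sz [15.1 83.3] ang 1.8 px [409 177  32  14]
bar n 365 med [ 653.1 -114.2  243.2] rect c [ 652.1 -114.9] sz [79.8 12. ] ang 85.3 px [261 199  34  13]
lid on rest ((453.8808898925781, -269.43499755859375), (138.94297790527344, 161.435791015625), 79.415283203125)
grip n 21 med [ 427.3 -261.1   98.7] rect c [ 427.2 -265.1] sz [12.4 25.7] ang 82.1 px [221 195   7   8]
top ((452.6141357421875, -268.7774963378906), (138.49603271484375, 159.6800994873047), 80.15243530273438)
grip n 35 med [ 433.4 -264.7   99. ] rect c [ 440.9 -265.1] sz [11.7 51.8] ang 83.6 px [385 215   6  15]
```

View pics/s9.png

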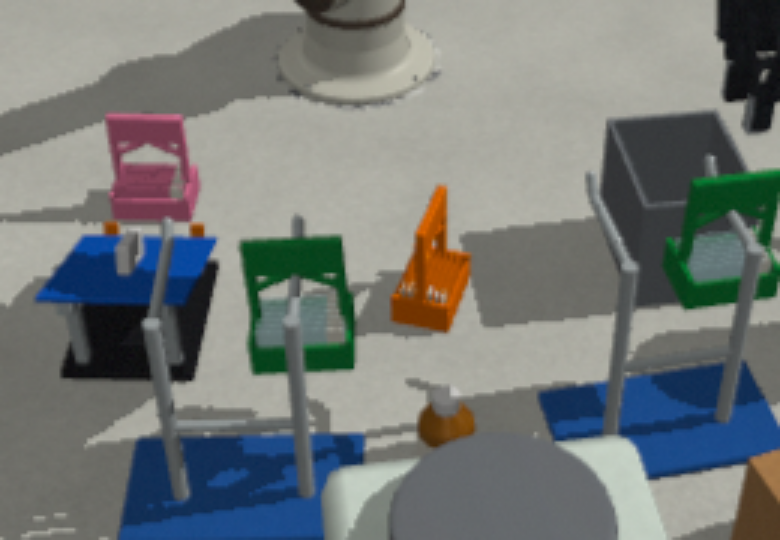

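Both racks hang on separate hooks, and the lid is still seated on the rest. Going back for the lid.

```bash
python3 -m creep '{"translation":[[-2,-4,0],[-4,-9,0],[-6,-14,0],[-8,-19,0],[-10,-24,0],[-12,-29,0],[-14,-34,0],[-16,-39,0]],"delta_rot":[[0,0,6],[0,0,13],[0,0,20],[0,0,27],[0,0,34],[0,0,41],[0,0,48],[0,0,55]],"hand":[4,4,4,4,4,4,4,4]}'
python3 -m creep '{"translation":[[-1.5,-4,0],[-3,-8,0],[-4,-11.5,0],[-4.45,-13.6,-2],[-4.45,-13.6,-5],[-4.45,-13.6,-6],[-4.45,-13.6,-6]],"delta_rot":[[0,0,7],[0,0,14],[0,0,21.5],[0,0,21.5],[0,0,21.5],[0,0,21.5],[0,0,21.5]],"hand":[4,4,4,4,4,4,4]}'
cat > t.py <<'E'
from h import *
s=read_state();p=np.array(s["position"]);q=R.from_quat(s["ee_rot"])
T=R.from_euler("ZY",[-10.2,-20.05],degrees=True);G=R.from_euler("z",-1.25,degrees=True).inv()*R.from_quat([.99994,-.0109,0,0])
D=T*G*q.inv();print(p,"D",D.as_rotvec(degrees=True),"J",s["joints"])
for h in(95,0): print(h,(np.array([448.3,-267.7,84.8])+T.apply([0,0,h])-p)/10)
E
python3 t.py
```

```text
clock: 29.35
position: [459.0, -126.7, 317.5]
ee_rot: [0.963, -0.271, 0.001, -0.0]
contact_force: [1.0, -0.5, 0.5]
gripper_width: 39.9
grasp_force: 0.0
clock: 30.22
position: [415.4, -261.2, 256.8]
ee_rot: [0.996, -0.088, -0.0, 0.0]
contact_force: [0.2, -0.5, -1.0]
gripper_width: 39.9
grasp_force: 0.0
[ 415.40674845 -261.18706581  256.80679114] D [ -3.52171878 -19.78697932  -0.05973692] J [-2.29253721e-01  1.35472552e-01 -2.68758710e-01  5.54889279e-04
 -1.16737586e+00  1.62296063e+00]
95 [ 0.08381928 -0.07453188 -8.27643807]
0 [  3.28932516  -0.65129342 -17.20067911]
```

```bash
python3 -m creep '{"translation":[[0,0,-2],[0,0,-4],[0,0,-6.5],[0.1,-0.05,-8.3],[0.1,-0.05,-8.3]],"delta_rot":[[-0.9,-5,0],[-1.8,-10,0],[-2.65,-15,0],[-3.5,-19.8,-0.05],[-3.5,-19.8,-0.05]],"hand":[4,4,4,4,4]}'
python3 - <<'E'
from h import *
im,P,H,ok=cloud("wrist");cv2.imwrite("pics/w10.png",im[...,::-1])
T=R.from_euler("ZY",[-10.2,-20.05],degrees=True)
Q=T.inv().apply((P-[452.3,-268,70]).reshape(-1,3)).reshape(P.shape)
blobs(ok&(H[...,1]<60)&(H[...,2]>120)&(abs(Q[...,0])<50)&(abs(Q[...,1])<40),Q,(28,42),"grip in seat frame",30)
blobs(ok&hue(H,100,125),Q,(-5,15),"plate",300)
E
python3 t.py
```

```text
clock: 30.85
position: [415.2, -261.2, 173.5]
ee_rot: [0.981, -0.087, 0.173, 0.015]
contact_force: [-0.2, -0.8, -0.2]
gripper_width: 39.6
grasp_force: 0.0
grip in seat frame n 1355 med [ 3.9  0.3 37.1] rect c [ 1.6 -0.2] sz [13.2 59.7] ang 89.7 px [308 168  18  77]
plate n 28207 med [23.6  0.3  7.3] rect c [ 0.9 -0.2] sz [139.9 169.1] ang 90.0 px [226  91 183 194]
[ 417.05665415 -261.82657634  174.97259956] D [ 0.01435863  0.06467599 -0.06458444] J [-0.24545536  0.07343565 -0.60226232 -0.04536095 -0.54521677  1.67400876]
95 [-0.08117129 -0.01058082 -0.09301891]
0 [ 3.12433459 -0.58734237 -9.01725996]
```

```bash
python3 -m creep '{"translation":[[1,-0.2,-2.9],[2,-0.4,-5.8],[2.8,-0.5,-8],[3.12,-0.55,-8.9],[3.12,-0.55,-8.9],[3.12,-0.55,-8.9],[3.12,-0.55,-8.9],[3.12,-0.55,-8.9]],"delta_rot":[[0,0,0],[0,0,0],[0,0,0],[0,0,0],[0,0,0],[0,0,0],[0,0,0],[0,0,0]],"hand":[4,4,4,4,3,2,1.5,1.4]}'
python3 t.py
python3 -m creep '{"translation":[[0,0,0],[0,0,0],[0,0,0],[0,0,0]],"delta_rot":[[0,0,0],[0,0,0],[0,0,0],[0,0,0]],"hand":[1.3,1.2,1.0,1.0]}'; python3 t.py
```

```text
clock: 31.9
position: [447.8, -267.4, 85.4]
ee_rot: [0.981, -0.088, 0.175, 0.015]
contact_force: [0.6, -0.8, 0.4]
gripper_width: 14.1
grasp_force: 0.5
[ 447.83426157 -267.41096789   85.39346125] D [-0.01326031  0.13116207  0.00369122] J [-0.2411654   0.26462428 -0.64839704 -0.07395564 -0.30709143  1.70031888]
95 [-3.15893203  0.54785833  8.86489492]
0 [ 0.04657384 -0.02890321 -0.05934613]
clock: 32.4
position: [447.7, -267.4, 85.5]
ee_rot: [0.981, -0.088, 0.174, 0.015]
contact_force: [-2.6, 0.2, 6.6]
gripper_width: 12.8
grasp_force: 58.7
[ 447.7375869  -267.41117208   85.51747888] D [-0.01909461  0.12015854  0.01029065] J [-0.24123096  0.26432444 -0.6483032  -0.07392362 -0.30769519  1.70021012]
95 [-3.14926456  0.54787875  8.85249316]
0 [ 0.05624131 -0.02888279 -0.07174789]
```

```bash
python3 -m creep '{"translation":[[-0.15,0,0.45],[-0.7,0.1,1.9],[-1.7,0.3,4.7],[-3,0.5,8],[-3.2,0.6,11],[-3.2,0.6,14],[-3.2,0.6,16.5],[-3.2,0.6,17.5]],"delta_rot":[[0,0,0],[0,0,0],[0,0,0],[0,0,0],[0.9,5,0],[1.8,10,0],[2.7,15,0],[3.5,19.8,0]],"hand":[1,1,1,1,1,1,1,1]}'
python3 -m creep '{"translation":[[0.1,3,0],[0.3,8,0],[0.5,13,0],[0.7,18,0],[0.9,23,0],[1.1,28,0],[1.3,33,0],[1.5,37,0]],"delta_rot":[[0,0,1],[0,0,2],[0,0,3],[0,0,4],[0,0,5],[0,0,6],[0,0,7],[0,0,8]],"hand":[1,1,1,1,1,1,1,1]}'
python3 -m creep '{"translation":[[0,5,0],[0,10,0],[0,14,0],[0,17,0],[0,18.7,0],[0,18.7,0],[0,18.7,0]],"delta_rot":[[0,0,1],[0,0,1.9],[0,0,1.9],[0,0,1.9],[0,0,1.9],[0,0,1.9],[0,0,1.9]],"hand":[1,1,1,1,1,1,1]}'
cat > u.py <<'E'
from h import *
s=read_state();p=np.array(s["position"]);q=R.from_quat(s["ee_rot"])
G=R.from_euler("z",-1.25,degrees=True).inv()*R.from_quat([.99994,-.0109,0,0])
D=R.from_euler("z",-.4,degrees=True)*G*q.inv();print(p,"D",D.as_rotvec(degrees=True),(np.array([429.8,290.2,147.6])-p)/10)
E
python3 u.py; python3 - <<'E'
from h import *
for n in("scene","top"):
    im,P,H,ok=cloud(n);m=ok&(P[...,1]>150)&(P[...,0]>300)
    blobs(m&hue(H,100,125),P,(225,275),"lid "+n,100)
    blobs(m&(H[...,1]<110)&(P[...,0]<530),P,(123,138),"rim",15)
    blobs(ok&hue(H,45,85)&(P[...,0]>560),P,(225,260),"bars",40)
cv2.imwrite("pics/t11.png",cv2.resize(im[190:255,200:300][...,::-1],None,fx=4,fy=4))
E
```

```text
clock: 33.4
position: [415.6, -261.3, 262.2]
ee_rot: [0.996, -0.089, 0.0, 0.0]
contact_force: [0.6, -0.2, -2.6]
gripper_width: 13.0
grasp_force: 58.6
clock: 34.4
position: [429.7, 110.3, 260.1]
ee_rot: [1.0, -0.019, 0.0, -0.0]
contact_force: [1.1, -0.4, -1.6]
gripper_width: 13.2
grasp_force: 58.9
clock: 35.28
position: [430.3, 294.8, 259.6]
ee_rot: [1.0, -0.003, -0.0, 0.0]
contact_force: [0.5, 0.4, -2.4]
gripper_width: 13.0
grasp_force: 58.9
[430.30119848 294.79655106 259.60767041] D [ 0.0371797  -0.05470329 -0.04760793] [ -0.05011985  -0.45965511 -11.20076704]
lid scene n 1332 med [453.9 279.9 250.9] rect c [432.5 292.3] sz [139.2 173.5] ang 89.4 px [384 124  63  35]
rim n 275 med [406.  254.5 129.9] rect c [428.4 288.6] sz [157. 124.] ang 0.1 px [382 158  48  33]
rim n 21 med [472.8 717.4 129.7] rect c [471.3 718.4] sz [17.3 12.3] ang 58.9 px [543 166   6   5]
rim n 28 med [481.5 657.2 130.3] rect c [482.5 658.7] sz [16.9 11.1] ang 53.0 px [526 169   8   6]
rim n 43 med [523.8 726.5 131.4] rect c [522.6 728.8] sz [25.  15.4] ang 50.4 px [553 174  11   7]
bars n 333 med [624.1 262.2 243.6] rect c [623.1 266.1] sz [14.6 83.1] ang 1.2 px [409 177  32  14]
bars n 377 med [ 653.3 -114.1  243.6] rect c [ 651.3 -115.2] sz [80.6 13.7] ang 82.0 px [260 199  35  13]
lid top n 1286 med [399.5 273.6 250.3] rect c [431.8 292.6] sz [139.5 169.5] ang 88.9 px [209 195  43  51]
rim n 59 med [446.3 230.9 130.9] rect c [437.4 230.2] sz [128.1   7.1] ang 2.4 px [252 204   3  36]
rim n 16 med [477.9 656.6 129.4] rect c [479.5 655.3] sz [12.9 10.5] ang 0.8 px [136 208   5   4]
bars n 86 med [ 648.6 -114.9  253.8] rect c [ 650.1 -113.3] sz [78.5 12.5] ang 82.4 px [338 155  24   7]
bars n 75 med [619.9 263.3 253.6] rect c [620.8 265. ] sz [11.1 81.4] ang 2.6 px [228 163  25   5]
```

```bash
python3 -m creep '{"translation":[[-0.12,-0.2,-1],[-0.12,-0.4,-4],[-0.12,-0.4,-7.5],[-0.12,-0.4,-10],[-0.12,-0.4,-10.8],[-0.12,-0.4,-10.9],[-0.12,-0.4,-10.9]],"delta_rot":[[0,0,0],[0,0,0],[0,0,0],[0,0,0],[0,0,0],[0,0,0],[0,0,0]],"hand":[1,1,1,1,1,1,1]}'
python3 -m creep '{"translation":[[0,0,-0.15],[0,0,-0.2],[0,0,-0.2]],"delta_rot":[[0,0,0],[0,0,0],[0,0,0]],"hand":[1,1,1]}'
python3 -m creep '{"translation":[[0,0,-0.1],[0,0,-0.15],[0,0,-0.15]],"delta_rot":[[0,0,0],[0,0,0],[0,0,0]],"hand":[1,1,1]}'; python3 u.py
```

```text
clock: 36.25
position: [429.9, 292.3, 151.6]
ee_rot: [1.0, -0.003, 0.0, -0.001]
contact_force: [-0.6, 0.1, -2.3]
gripper_width: 12.8
grasp_force: 58.9
clock: 36.62
position: [429.3, 291.8, 148.7]
ee_rot: [1.0, -0.003, -0.0, -0.0]
contact_force: [-0.5, 1.1, -1.9]
gripper_width: 12.8
grasp_force: 58.9
clock: 37.0
position: [429.3, 291.8, 147.0]
ee_rot: [1.0, -0.003, -0.0, 0.0]
contact_force: [0.4, 0.4, -1.0]
gripper_width: 12.9
grasp_force: 59.0
[429.31006638 291.80269544 146.97320329] D [ 0.01838329 -0.0350393  -0.09123838] [ 0.04899336 -0.16026954  0.06267967]
```

```bash
python3 -m creep '{"translation":[[0.05,-0.1,0],[0.05,-0.1,-0.05],[0.05,-0.1,-0.05]],"delta_rot":[[0,0,0],[0,0,0],[0,0,0]],"hand":[1,1,1]}'
python3 -m creep '{"translation":[[0,0,-0.05],[0,0,-0.1],[0,0,-0.1]],"delta_rot":[[0,0,0],[0,0,0],[0,0,0]],"hand":[1,1,1]}'
python3 -m creep '{"translation":[[0,0,-0.05],[0,0,-0.1],[0,0,-0.1]],"delta_rot":[[0,0,0],[0,0,0],[0,0,0]],"hand":[1,1,1]}'
```

```text
clock: 37.38
position: [429.9, 290.7, 146.8]
ee_rot: [1.0, -0.003, -0.0, 0.0]
contact_force: [-0.8, -0.6, -0.1]
gripper_width: 12.7
grasp_force: 59.2
clock: 37.75
position: [429.9, 290.7, 146.7]
ee_rot: [1.0, -0.003, 0.0, 0.0]
contact_force: [-2.8, -0.8, 6.5]
gripper_width: 13.2
grasp_force: 60.1
clock: 38.12
position: [429.9, 290.8, 146.7]
ee_rot: [1.0, -0.002, 0.0, 0.0]
contact_force: [-6.2, -2.6, 12.3]
gripper_width: 12.8
grasp_force: 60.8
```

Seated on the rim. Release, retreat and check.

```bash
python3 -m creep '{"translation":[[0,0,0.1],[0,0,0.1],[0,0,0.1],[0,0,0.1],[0,0,0.1],[0,0,2],[0,0,6],[0,0,11]],"delta_rot":[[0,0,0],[0,0,0],[0,0,0],[0,0,0],[0,0,0],[0,0,0],[0,0,0],[0,0,0]],"hand":[1.1,1.3,1.6,2.5,4,4,4,4]}'
python3 -m creep '{"translation":[[-1,4,1],[-2,8,2],[-4,12,3],[-6,16,3],[-8,20,3],[-10,22,3],[-10,22,3]],"delta_rot":[[0,0,0],[0,0,0],[0,0,0],[0,0,0],[0,0,0],[0,0,0],[0,0,0]],"hand":[4,4,4,4,4,4,4]}'
python3 - <<'E'
from h import *
for n in("scene","top"):
    im,P,H,ok=cloud(n);print(n)
    m=ok&(P[...,1]>150)&(P[...,0]>300)
    blobs(m&hue(H,100,125),P,(120,150),"lid",100)
    blobs(ok&hue(H,45,85)&(P[...,0]>400),P,(50,260),"green",40)
    cv2.imwrite(f"pics/f{n}.png",cv2.resize(im[100:320,140:500][...,::-1],None,fx=2.2,fy=2.2))
E
```

```text
clock: 39.12
position: [429.4, 290.4, 254.6]
ee_rot: [1.0, -0.003, -0.001, 0.001]
contact_force: [0.4, 0.9, 0.6]
gripper_width: 40.2
grasp_force: 0.0
clock: 40.0
position: [328.5, 512.1, 283.6]
ee_rot: [1.0, -0.001, -0.001, 0.001]
contact_force: [0.7, 1.2, -0.8]
gripper_width: 40.1
grasp_force: 0.0
scene
lid n 1110 med [427.4 267.  138.1] rect c [433.6 287.8] sz [140.5 173. ] ang 88.6 px [380 154  54  37]
green n 790 med [625.2 249.4 213.6] rect c [574.3 274.1] sz [ 91.1 183.3] ang 72.1 px [401 177  40  46]
green n 828 med [ 655.6 -110.7  220.7] rect c [ 666.1 -109.6] sz [66.1 95.8] ang 8.5 px [260 199  38  46]
green n 63 med [648.1 301.8 153.5] rect c [646.1 301.7] sz [13.9 25.7] ang 42.9 px [432 205   8  15]
green n 391 med [ 575.7 -431.    59.5] rect c [ 573.2 -432.1] sz [99.5 41.6] ang 7.9 px [155 235  17  27]
top
lid n 1668 med [427.7 286.6 137.4] rect c [431.7 289.2] sz [169.7 141.8] ang 0.2 px [217 200  40  47]
green n 151 med [647.7 -96.8 234.7] rect c [ 649.5 -110.8] sz [84.3 59.9] ang 82.9 px [335 154  27  19]
green n 155 med [619.8 243.8 214.9] rect c [621.6 263.9] sz [61.  83.3] ang 5.1 px [228 162  29  17]
green n 262 med [ 572.6 -430.3   58.3] rect c [ 573.4 -431. ] sz [97.8 43.7] ang 6.4 px [421 177  15  26]
```

View pics/fscene.png

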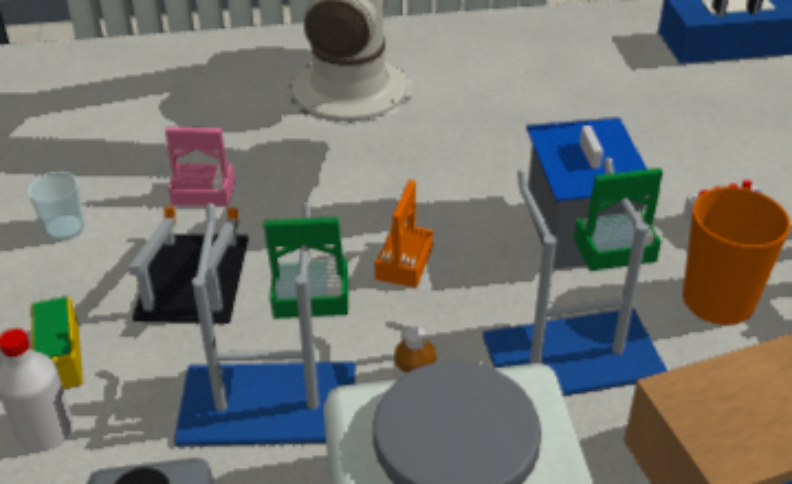

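View pics/ftop.png

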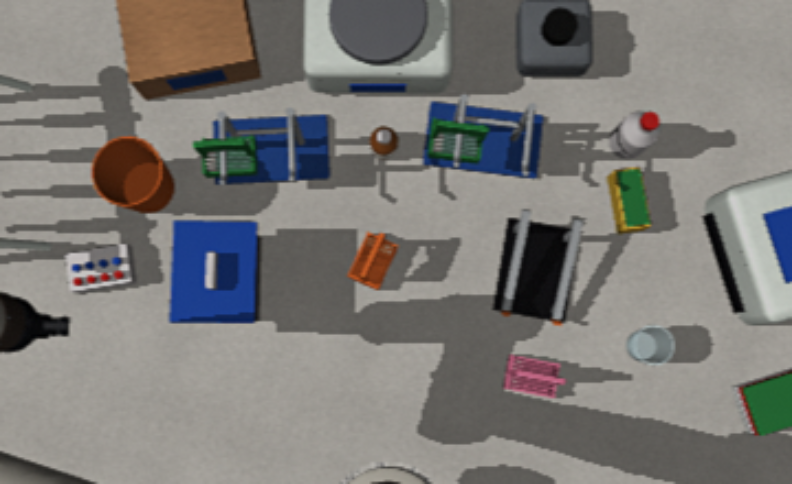

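The lid sits squarely on the tank (top view: 431.7, 289.2 against a rim centre of 430.4, 288.6). Both racks hang on their own hooks, the bystanders are in place, and no other green rack is in view.

```bash
python3 -c "from bench import job_done;print(job_done())"
```

```text
the job is handed in; nothing more can be done
None
```

I handed the job in at about 40 s: the lid was parked on the rest, the tank rack was hung on hook1 and the only bench rack on hook3 (each gripped at about 23 N), and the lid is back on the tank, centred to within about 2 mm.

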